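# Empty the tall blue tube into the parts tray over its rim

### The job

Tip the steel ball out of the tall blue tube into the black parts tray. First lean the blue tube against the tray's long rim nearest to it, foot on the bench, and let go; then take it again in its lower half and lift its foot until the ball rolls out into the tray. Finally lower the tube back to lean on that rim with its foot on the bench and let go; leave the yellow tube alone.

Things in the scene. Friction and masses are not known exactly. Their poses are not given: they have to be found in the camera images.
- blue_tube_center (a point): Blue square tube with black rubber foot, open at the top, upright, 40 x 40 mm outside, 220 mm tall, walls 3 mm, about 0.2 kg, the ball loose inside on its floor (18 mm above its underside). It stands left or right of the tray, the yellow tube on the other side. Point: the tube's centre, 110 mm from foot and mouth; z points to the mouth, x and y are square to its flat faces.
- yellow_tube_center (a point): Yellow tube of the same make and size, empty, standing on the other side of the tray; bystander. Same point and axes.
- parts_tray: Black open tray, fixed, 144 x 212 x 100 mm. Origin: centre of its underside; x runs across its width, y along its length. The tops of its long sides are rims: outer edges at x = +72 and -72 mm, top at z = 100 mm. Inside 128 x 196 mm, floor at z = 3 mm. A tube whose tray-side foot edge stands about 120 mm out from the rim's edge leans about 50 degrees from upright and stays by friction.
- ball_center (a point): Steel ball, 25 mm across, 0.06 kg, at first inside the blue tube; it rolls freely. The point is its centre.
There are look-alikes about, which are no part of the job. Of the things shaped like the part that bears blue_tube_center, the blue one is meant.

How it is judged:
By the outcome, as a careful person would: the job done as asked, in the order asked, and still so for the second after the job is handed in, with the robot touching nothing.
It also fails if it takes over 61 s, if anything falls off the work surface, if the arm or the gripper's body presses on something with over 40 N, if the wrist force passes 120 N, or if a joint passes its speed limit or range.

### The arm

A 7-joint arm with a two-finger parallel gripper is mounted at the origin on the work surface; the furniture and walls round the work are solid. World frame = base frame: x ahead of the robot, y to its left, z up, the work surface at z = 0. Lengths are in m, angles in rad, forces in N, time in s.
With the tool pointing down it reaches from about 0.425 to 0.925 m from the base axis. Payload 6.8 kg.
Tool frame: the origin (TCP) lies midway between the tips of the shut fingers; the grasp point (between the pads) lies 19 mm behind it; z points along the fingers, y is the line along which they close (so a half turn about z gives the same grasp; the last joint's range is limited). The gripper opens to 85 mm and grips with 20 to 120 N. Pads are 22 mm wide; open, the fingers measure 114 mm over their backs; the gripper's body (76 mm by 85 mm) begins 54 mm behind the grasp point. The pads swing forward as they close: fully open they stand 13 mm farther back than shut.
Start: joints at [-1.351, 0.477, 0.022, 1.555, -0.011, 1.109, -0.083], TCP at [0.217, 0.639, 0.231] pointing down, gripper open.
Joint ranges: [-2.96, 2.96], [-0.34, 2.1], [-1.41, 1.46], [0.24, 2.44], [-1.37, 4.51], [0.17, 1.92], [-2.96, 2.96]. Speed limits (rad/s): [2.39, 2.39, 3.14, 3.14, 3.14, 3.14, 3.14].

### API

Orientations are given as a unit quaternion [w, x, y, z].
In Python, from station import bot, imaging gives the robot as it stands.
- The arm moves only by the tool move_arm, never from a script. Its argument "commands" is a list that holds one entry, the list of rows, each a list of 7 numbers: the shift along the tool's x, y, z in m, then the turn, a rotation vector about the tool's x, y, z in degrees, then the finger opening in m, from 0 to 0.0854. In form: [[[x, y, z, rx, ry, rz, grip], ...]]. A call has 1 to 20 rows; each row shifts and turns the commanded pose from where the row before left it, along the tool's axes as they then stand; what a row does not reach is not made up. A row lasts 1/8 s, in which the tool goes at most 62.5 mm and 10.7 degrees, less where a joint would pass 70% of its speed; a pose out of reach is approached as far as the arm can. A call is refused whole if a number of a shift passes 0.0625 or a number of a turn 10.7, either way. A call with a gripper value outside its range is refused whole. The fingers move at their own pace and stop on an object; "squeeze" is the grip in N (left out, the last holds). Time passes only in rows, so rows that do not move let the fingers close. It gives the time, the measured TCP pose, the force, the opening and the grip force at its end, in the units of the state.
- bot.get_obs(): the state, without advancing time (a new reading comes with each control period).
- imaging.read_camera(name): name is "scene" or "side" or "wrist"; returns the picture (400x640x3 uint8, red, green, blue); there is no depth.
- imaging.calibration(name): a dict with "intrinsics" (3x3 intrinsics, pixels), "extrinsics" (4x4, takes a point from camera to world coordinates); the wrist camera has in their place "mount" (4x4, takes a point from camera to tool coordinates, whose origin is the TCP and whose axes are the flange's). Camera axes: x right, y down, z forward; pixel columns grow to the right and rows downward; lengths in m; the calibration is good to about 2 mm. A picture is of the moment at which its call begins: read the wrist's pose just before it. calibration takes no time and is no camera call.
- bot.hand_in(): hands the job in; it is judged then, once.
The state is a dict: "t": time; "q": joint angles; "joint_vel": joint speeds; "joint_torque": joint torques, N m; "eef_pos": TCP position; "tool_rot": TCP orientation; "contact_force": force on the tool from outside, world axes, zero at the start; "torque": the same for the moment, N m; "gripper_width": opening from 0.0 (shut) to 1.0 (fully open); "grasp_force": force on a finger pad.
Only numpy, scipy, OpenCV 4.12 (cv2) and the standard library are available. Lean on these libraries where they do the work, as an engineer would, in place of code of your own. Each camera call takes 0.05 s, during which the arm holds its last target. There are 200 camera calls.

## Working session

There is one attempt and no reset: what is moved stays moved. The work goes in short steps, Python scripts to look and compute and a tool call to move; the robot and the scene stay as the last step left them, time stands still between calls to the robot, and variables do not carry over. Pictures are saved under pics/ and viewed, at most 10 in all, crops included, and the job is handed in when it is done.

Besides the shell and the picture viewer there is one more tool, called after "Call:" as name([rows], argument=value, ...), one row to a line, values as JSON. move_arm: Moves the arm, as the interface text tells. Its arguments: {"type":"object","properties":{"commands":{"type":"array","items":{"type":"array","items":{"type":"array","items":{"type":"number"}}}},"squeeze":{"type":"number"}},"required":["commands"]}

```bash
mkdir -p pics; ls; python3 - <<'E'
from station import bot, imaging
import cv2,numpy as np
o=bot.get_obs();print({k:np.round(v,3) for k,v in o.items()})
a=imaging.read_camera("scene");b=imaging.read_camera("side")
cv2.imwrite("pics/scene.png",a[:,:,::-1]);cv2.imwrite("pics/side.png",b[:,:,::-1])
np.set_printoptions(precision=4,suppress=True)
for c in("scene","side","wrist"):print(c,imaging.calibration(c))
E
```

```text
pics
{'t': np.float64(0.0), 'q': array([-1.351,  0.478,  0.022,  1.556, -0.011,  1.109, -0.083]), 'joint_vel': array([-0.001,  0.   , -0.   ,  0.001,  0.   ,  0.   , -0.001]), 'joint_torque': array([-1.0000e-03, -5.9646e+01,  1.6080e+00, -2.8120e+01,  1.3000e-02,
        9.0000e-03,  0.0000e+00]), 'eef_pos': array([0.217, 0.638, 0.23 ]), 'tool_rot': array([-0.   ,  0.163,  0.987, -0.001]), 'contact_force': array([0.005, 0.154, 0.04 ]), 'torque': array([-0.027, -0.008,  0.009]), 'grasp_force': np.float64(0.0), 'gripper_width': np.float64(0.998)}
scene {'intrinsics': array([[503.0948,   0.    , 323.2368],
       [  0.    , 503.0948, 195.8954],
       [  0.    ,   0.    ,   1.    ]]), 'extrinsics': array([[ 0.5582, -0.455 ,  0.6939, -0.2377],
       [-0.8295, -0.2882,  0.4783, -0.6433],
       [-0.0176, -0.8426, -0.5383,  0.589 ],
       [ 0.    ,  0.    ,  0.    ,  1.    ]])}
side {'intrinsics': array([[366.0256,   0.    , 320.4897],
       [  0.    , 366.0256, 201.3046],
       [  0.    ,   0.    ,   1.    ]]), 'extrinsics': array([[-0.9636, -0.0774,  0.256 ,  0.2266],
       [-0.2671,  0.3296, -0.9056,  0.5495],
       [-0.0143, -0.9409, -0.3383,  0.4024],
       [ 0.    ,  0.    ,  0.    ,  1.    ]])}
wrist {'intrinsics': array([[298.2601,   0.    , 319.2032],
       [  0.    , 298.2601, 199.0372],
       [  0.    ,   0.    ,   1.    ]]), 'mount': array([[ 0.0012, -0.946 , -0.3241,  0.083 ],
       [ 1.    ,  0.0011,  0.0005,  0.0003],
       [-0.0002, -0.3241,  0.946 , -0.1423],
       [ 0.    ,  0.    ,  0.    ,  1.    ]])}
```

View pics/scene.png

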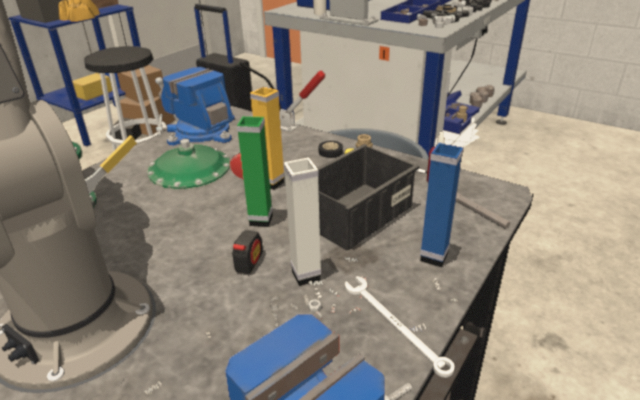

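View pics/side.png

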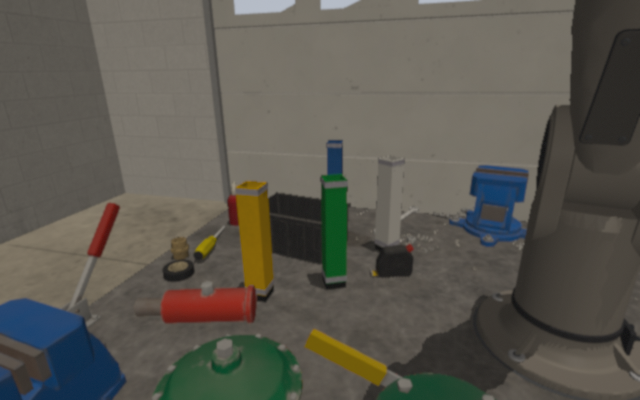

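The scene picture shows the blue tube on the right (mouth about 447,150, foot about 435,257) and the black tray at its left (rim corners near 365,150 / 417,167 / 350,210 / 300,195). The yellow tube is at (267,135), with green and white look-alikes in front. I'll enlarge the tray area to pick corners.

```bash
python3 - <<'E'
import cv2
a=cv2.imread("pics/scene.png")
cv2.imwrite("pics/crop.png",cv2.resize(a[130:280,280:480],None,fx=4,fy=4,interpolation=cv2.INTER_CUBIC))
E
```

```text
(no output)
```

View pics/crop.png

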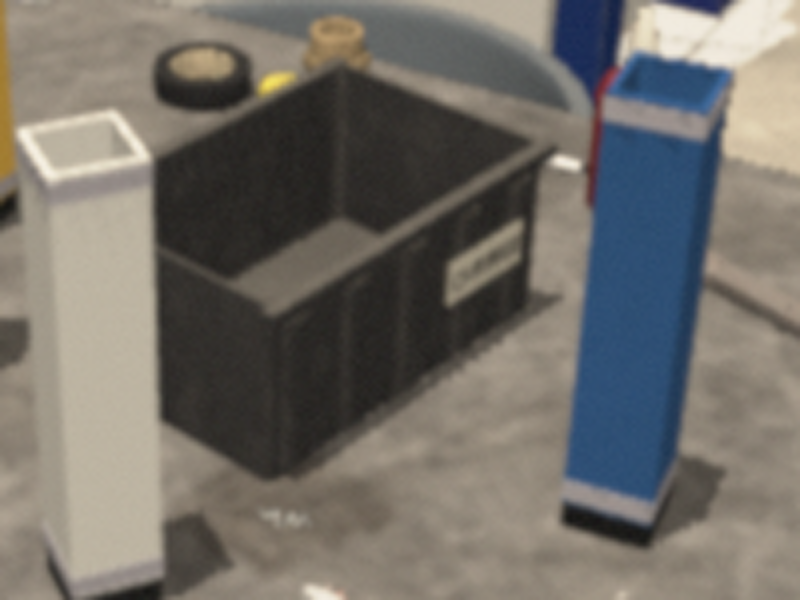

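The crop shows the tray rim corners at (275,312), (555,150) and (340,66). Its bottom corners are at (270,478) and (530,308). The blue tube's mouth corners are near (607,98), (708,112), (733,70) and (632,55), and its foot corners at (562,522) and (650,545).

```bash
cat > h.py <<'E'
import numpy as np, cv2
from scipy.optimize import least_squares
from station import bot, imaging
np.set_printoptions(precision=4,suppress=True)
def proj(P,c):
    k=imaging.calibration(c);E=np.linalg.inv(k["extrinsics"]);p=(E[:3,:3]@np.atleast_2d(P).T+E[:3,3:])
    u=k["intrinsics"]@p;return (u[:2]/u[2]).T
def fit(loc,pix,c,x0):
    loc=np.array(loc);pix=np.array(pix)
    def P(x):
        C,S=np.cos(x[2]),np.sin(x[2]);return np.c_[x[0]+C*loc[:,0]-S*loc[:,1],x[1]+S*loc[:,0]+C*loc[:,1],loc[:,2]]
    r=least_squares(lambda x:(proj(P(x),c)-pix).ravel(),x0,loss="soft_l1");return r.x,(proj(P(r.x),c)-pix)
def ray(pix,c,z):
    k=imaging.calibration(c);E=k["extrinsics"];d=E[:3,:3]@np.linalg.solve(k["intrinsics"],[*pix,1]);o=E[:3,3];return o+d*(z-o[2])/d[2]
E
python3 - <<'E'
from h import *
f=lambda l:[(280+u/4,130+v/4) for u,v in l]
tp=f([(275,312),(555,150),(340,66),(270,478),(530,308)])
for p,z in zip(tp,[.1,.1,.1,0,0]):print(ray(p,"scene",z))
bp=f([(607,98),(708,112),(733,70),(632,55),(562,522),(650,545)])
for p,z in zip(bp,[.22]*4+[0]*2):print(ray(p,"scene",z))
E
```

```text
[ 0.3839 -0.2681  0.1   ]
[ 0.5793 -0.3097  0.1   ]
[ 0.602 -0.175  0.1  ]
[ 0.3919 -0.2616  0.    ]
[ 0.5856 -0.3018  0.    ]
[ 0.427  -0.3911  0.22  ]
[ 0.4368 -0.4283  0.22  ]
[ 0.4752 -0.4236  0.22  ]
[ 0.4665 -0.3847  0.22  ]
[ 0.436  -0.3887  0.    ]
[ 0.4425 -0.428   0.    ]
```

```bash
python3 - <<'E'
from h import *
f=lambda l:[(280+u/4,130+v/4) for u,v in l]
tp=f([(275,312),(555,150),(340,66),(270,478),(530,308)])
a,b,h=.072,.106,.1
x,r=fit([(a,-b,h),(a,b,h),(-a,b,h),(a-.004,-b+.004,0),(a-.004,b-.004,0)],tp,"scene",[.47,-.22,np.radians(-102)]);print(x,np.degrees(x[2]));print(r)
T=x
bp=f([(607,98),(708,112),(733,70),(632,55),(562,522),(650,545)])
d=.02
# axes: x forward-ish
y,r=fit([(-d,d,.22),(-d,-d,.22),(d,-d,.22),(d,d,.22),(-d,d,0),(-d,-d,0)],bp,"scene",[.455,-.405,-.2]);print(y,np.degrees(y[2]));print(r)
c,s=np.cos(T[2]),np.sin(T[2]);R=np.array([[c,-s],[s,c]])
print("tube in tray frame",R.T@(y[:2]-T[:2]))
E
```

```text
[ 0.4994 -0.2165 -1.7559] -100.60398505200095
[[-0.7183  0.4722]
 [ 1.0459 -2.7056]
 [-0.4579 -3.7474]
 [-0.1003  2.0469]
 [ 0.4961 -0.2914]]
[ 0.4542 -0.4061  0.162 ] 9.280298358845801
[[ 0.2027 -1.3334]
 [ 0.7437 -0.1148]
 [-0.1402 -0.6276]
 [ 0.1889 -1.2249]
 [-0.6491  1.5953]
 [-0.4933  1.7016]]
tube in tray frame [ 0.1947 -0.0095]
```

```bash
cat >> h.py <<'E'
from scipy.spatial.transform import Rotation as Ro
from scipy.linalg import logm, expm
def now():
    o=bot.get_obs();T=np.eye(4);w,x,y,z=o["tool_rot"];T[:3,:3]=Ro.from_quat([x,y,z,w]).as_matrix();T[:3,3]=o["eef_pos"];return T,o
def tool(y,z,p):
    y=np.array(y,float);z=np.array(z,float);y-=z*(y@z)/(z@z);y/=np.linalg.norm(y);z=z/np.linalg.norm(z)
    T=np.eye(4);T[:3,:3]=np.c_[np.cross(y,z),y,z];T[:3,3]=p;return T
def row(A,B,n):
    "constant row that repeated n times takes A to B"
    L=np.real(logm(np.linalg.inv(A)@B))/n;E=expm(L)
    print(n,"rows of",np.r_[E[:3,3],np.degrees(Ro.from_matrix(E[:3,:3]).as_rotvec())])
def Rz(a):
    T=np.eye(4);T[:3,:3]=Ro.from_euler("z",a,degrees=True).as_matrix();return T
E
python3 - <<'E'
from h import *
T,o=now()
U=T.copy();U[2,3]=.36;U[:2,3]*=.58/np.hypot(*U[:2,3])
row(T,U,3)
V=Rz(-110)@U;row(U,V,19);print(V[:3,3])
W=tool([.987,.161,0],[0,0,-1],[.455,-.36,.36]);row(V,W,8)
print("white",ray((306,272),"scene",0),"green",ray((260,218),"scene",0),"yellow",ray((275,182),"scene",0))
E
```

```text
3 rows of [-0.     -0.0316 -0.0431  0.     -0.     -0.    ]
19 rows of [-0.0585 -0.003   0.      0.0008  0.0097  5.7895]
[ 0.4521 -0.3633  0.36  ]
8 rows of [ 0.0005  0.0002 -0.     -0.0117 -0.0041 -6.0057]
white [ 0.2988 -0.2332  0.    ] green [ 0.3827 -0.0576  0.    ] yellow [0.5114 0.0059 0.    ]
```

Call:
move_arm([
  [[0, -0.0316, -0.0431, 0, 0, 0, 0.085], [0, -0.0316, -0.0431, 0, 0, 0, 0.085], [0, -0.0316, -0.0431, 0, 0, 0, 0.085], [-0.0585, -0.003, 0, 0, 0, 5.79, 0.085], [-0.0585, -0.003, 0, 0, 0, 5.79, 0.085], [-0.0585, -0.003, 0, 0, 0, 5.79, 0.085], [-0.0585, -0.003, 0, 0, 0, 5.79, 0.085], [-0.0585, -0.003, 0, 0, 0, 5.79, 0.085], [-0.0585, -0.003, 0, 0, 0, 5.79, 0.085], [-0.0585, -0.003, 0, 0, 0, 5.79, 0.085]],
])

```text
t: 1.35
eef_pos: [0.4995, 0.2944, 0.3602]
tool_rot: [-0.0, 0.496, 0.868, -0.0]
contact_force: [0.3, -1.1, -1.1]
gripper_width: 0.996
grasp_force: 0.0
```

```bash
python3 - <<'E'
from h import *
T,o=now();print(o["q"],T,o["t"])
E
```

```text
[-0.9229  0.227   0.3469  1.637  -0.0795  1.2922 -0.03  ] [[-0.5075  0.8616 -0.0004  0.4995]
 [ 0.8616  0.5075 -0.0004  0.2944]
 [-0.0002 -0.0006 -1.      0.3602]
 [ 0.      0.      0.      1.    ]] 1.35
```

Call:
move_arm([
  [[-0.0585, -0.003, 0, 0, 0, 5.79, 0.085], [-0.0585, -0.003, 0, 0, 0, 5.79, 0.085], [-0.0585, -0.003, 0, 0, 0, 5.79, 0.085], [-0.0585, -0.003, 0, 0, 0, 5.79, 0.085], [-0.0585, -0.003, 0, 0, 0, 5.79, 0.085], [-0.0585, -0.003, 0, 0, 0, 5.79, 0.085], [-0.0585, -0.003, 0, 0, 0, 5.79, 0.085], [-0.0585, -0.003, 0, 0, 0, 5.79, 0.085], [-0.0585, -0.003, 0, 0, 0, 5.79, 0.085], [-0.0585, -0.003, 0, 0, 0, 5.79, 0.085], [-0.0585, -0.003, 0, 0, 0, 5.79, 0.085], [-0.0585, -0.003, 0, 0, 0, 5.79, 0.085], [0, 0, 0, 0, 0, -9.6, 0.085], [0, 0, 0, 0, 0, -9.6, 0.085], [0, 0, 0, 0, 0, -9.6, 0.085], [0, 0, 0, 0, 0, -9.6, 0.085], [0, 0, 0, 0, 0, -9.6, 0.085], [0, 0, 0, 0, 0, 0, 0.085], [0, 0, 0, 0, 0, 0, 0.085]],
])

```text
t: 3.72
eef_pos: [0.4513, -0.3631, 0.3604]
tool_rot: [-0.0, 0.649, 0.761, -0.0]
contact_force: [-1.5, -0.3, -0.8]
gripper_width: 0.994
grasp_force: 0.0
```

```bash
python3 - <<'E'
from h import *
T,o=now();print(o["q"],T,o["t"])
np.save("w1.npy",T)
a=imaging.read_camera("wrist");cv2.imwrite("pics/w1.png",a[:,:,::-1])
E
```

```text
[ 0.0083  0.2557  0.7039  1.6545 -0.1709  1.2947  0.9005] [[-0.1568  0.9876 -0.0004  0.4513]
 [ 0.9876  0.1568  0.0002 -0.3631]
 [ 0.0003 -0.0003 -1.      0.3604]
 [ 0.      0.      0.      1.    ]] 3.725
```

View pics/w1.png

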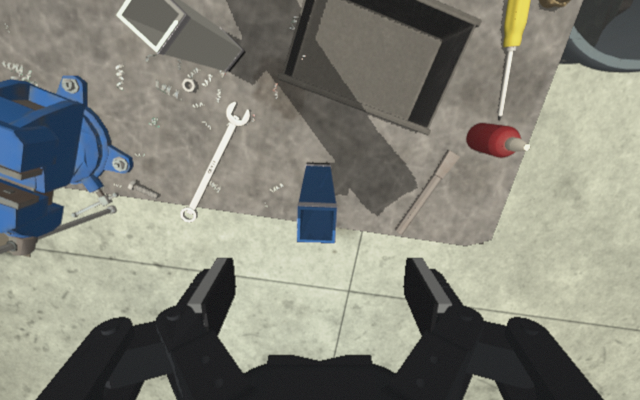

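The wrist view shows the blue mouth corners at (301,204), (334,205), (335,241) and (298,241). The near tray rim runs from about (284,77) to (428,132), with a far corner at (480,22). The bench edge crosses just behind the tube, at about row 228.

```bash
cat >> h.py <<'E'
def wray(pix,T,z):
    k=imaging.calibration("wrist");E=T@k["mount"];d=E[:3,:3]@np.linalg.solve(k["intrinsics"],[*pix,1]);o=E[:3,3];return o+d*(z-o[2])/d[2]
E
python3 - <<'E'
from h import *
T=np.load("w1.npy")
for n,p,z in [("rimL",(284,77),.1),("rimR",(428,132),.1),("far",(480,22),.1),("m",(301,204),.22),("m",(334,205),.22),("m",(335,241),.22),("m",(298,241),.22),("foot",(307,163),0),("foot",(333,163),0),("edge",(240,218),0),("edge",(460,245),0)]:
    print(n,wray(p,T,z))
k=[wray(p,T,.1)[:2] for p in((284,77),(428,132))]
print("yaw",np.degrees(np.arctan2(*(k[1]-k[0])[::-1])),np.linalg.norm(k[1]-k[0]))
E
```

```text
rimL [ 0.3916 -0.2641  0.1   ]
rimR [ 0.5882 -0.3011  0.1   ]
far [ 0.6139 -0.1673  0.1   ]
m [ 0.4368 -0.3842  0.22  ]
m [ 0.4698 -0.38    0.22  ]
m [ 0.4779 -0.4195  0.22  ]
m [ 0.4394 -0.4257  0.22  ]
foot [ 0.4351 -0.3893  0.    ]
foot [ 0.479  -0.3823  0.    ]
edge [ 0.3294 -0.5091  0.    ]
edge [ 0.7419 -0.4987  0.    ]
yaw -10.657425504706035 0.20002307626763682
```

```bash
cat > kin.py <<'E'
from h import *
import itertools
D=[([-1.351,.478,.022,1.556,-.011,1.109,-.083],[.217,.638,.23],[0,.163,.987,-.001]),
([-0.9229,0.227,0.3469,1.637,-0.0795,1.2922,-0.03],[0.4995,0.2944,0.3602],[0,.496,.868,0]),
([0.0083,0.2557,0.7039,1.6545,-0.1709,1.2947,0.9005],[.4513,-.3631,.3604],[0,.649,.761,0])]
def fk(q,P,s):
    T=np.eye(4)
    ax="zyzyzyz"
    for i in range(7):
        A=np.eye(4);A[:3,:3]=Ro.from_euler(ax[i],s[i]*q[i]+(P[8] if i==6 else 0)).as_matrix()
        # translation after joint i
        t={0:[0,0,P[0]],2:[P[2],0,P[1]],3:[P[3],0,0],4:[0,0,P[4]],5:[P[5],0,0],6:[0,0,P[6]]}.get(i,[0,0,0])
        B=np.eye(4);B[:3,3]=t;T=T@A@B
    return T
def res(P,s,W=.05):
    r=[]
    for q,p,(w,x,y,z) in D:
        T=fk(q,P,s);r+=list(T[:3,3]-p)+list(W*(Ro.from_matrix(T[:3,:3]).inv()*Ro.from_quat([x,y,z,w])).as_rotvec())
    return np.r_[r,(P[:8]-P0[:8])*1e-3]
P0=np.array([.3,.35,0,0,.35,.08,.25,0,0.])
def ident():
    best=None
    for s3,s5,s7 in itertools.product([1,-1],repeat=3):
        s=[-1,1,s3,1,s5,1,s7]
        for c in(0,1.57,3.14,-1.57):
            p=P0.copy();p[8]=c;r=least_squares(res,p,args=(s,))
            if best is None or r.cost<best[0]:best=(r.cost,s,r.x,r.fun)
    return best
if __name__=="__main__":
    b=ident();print(b[0],b[1],b[2]);print(b[3][:18])
E
python3 kin.py
```

```text
0.0021464747467727086 [-1, 1, -1, 1, -1, 1, -1] [10.045   1.2767  0.5863  1.1743 -0.3448 -0.4076  9.7813  0.      1.5704]
[-0.0534  0.0115  0.0007  0.      0.      0.     -0.0063  0.0274 -0.007
 -0.      0.      0.     -0.0148 -0.005   0.0063 -0.     -0.     -0.    ]
```

```bash
cat > fit.py <<'E'
import re
s=open("kin.py").read()
s=s.replace("t={0:[0,0,P[0]],2:[P[2],0,P[1]],3:[P[3],0,0],4:[0,0,P[4]],5:[P[5],0,0],6:[0,0,P[6]]}","t={0:[P[11],P[7],P[0]],2:[P[2],P[9],P[1]],3:[P[3],0,0],4:[P[12],P[10],P[4]],5:[P[5],0,0],6:[0,0,P[6]]}")
s=s.replace("(P[:8]-P0[:8])*1e-3","(np.delete(P,8)-np.delete(P0,8))*.02").replace(".25,0,0.])",".25,0,np.pi/2,0,0,0,0])")
s=re.sub(r"def ident.*?return best",'''S=[-1,1,-1,1,-1,1,-1]
def ident():
    r=least_squares(res,P0,args=(S,));return r.cost,S,r.x,r.fun
def ik(T,P,q0):
    lo=np.array([-2.96,-.34,-1.41,.24,-1.37,.17,-2.96])+.03;hi=np.array([2.96,2.1,1.46,2.44,4.51,1.92,2.96])-.03
    def f(q):
        F=fk(q,P,S);return np.r_[F[:3,3]-T[:3,3],.3*Ro.from_matrix(F[:3,:3].T@T[:3,:3]).as_rotvec(),.003*(q-q0)]
    r=least_squares(f,np.clip(q0,lo+.01,hi-.01),bounds=(lo,hi));return r.x,np.abs(r.fun[:6]).max()''',s,flags=re.S)
open("kin.py","w").write(s)
E
python3 fit.py; python3 kin.py
```

```text
7.590402294149996e-06 [-1, 1, -1, 1, -1, 1, -1] [ 0.2389  0.446   0.0497 -0.0639  0.4084  0.0068  0.3108 -0.0286  1.5704
 -0.0209 -0.0128  0.0077 -0.0601]
[ 0.0001 -0.0003  0.      0.      0.      0.      0.0001  0.0004  0.
 -0.      0.      0.     -0.0002  0.     -0.     -0.     -0.     -0.    ]
```

```bash
cat >> kin.py <<'E'
I=np.array([.184,.983,0]);TT=np.array([.983,-.184,0]);Z=np.array([0,0,1.]);O=np.array([.486,-.2845,.1])
def tl(a,f,g):  # tool pose: tilt a (deg, + = fingers toward tray), flip f, grasp point g
    a=np.radians(a);z=I*np.sin(a)-Z*np.cos(a);return tool(f*TT,z,g+.019*z)
def tube(e,foot):  # tube elev angle e(deg), foot edge 'out' distance foot -> function along s: centre-line point; rests on rim
    e=np.radians(e);m=I*np.cos(e)+Z*np.sin(e);n=-I*np.sin(e)+Z*np.cos(e);return m,n
E
python3 - <<'E'
from kin import *
P=ident()[2];q0=np.array(D[2][0])
for f in(1,-1):
  print("flip",f)
  for a0 in(0,15,30,45):
    q=q0.copy()
    if f<0:q[6]-=np.pi
    out=[]
    g=np.array([.455,-.42,.185]);q,e=ik(tl(a0,f,g+[0,0,.1]),P,q);out.append(e);q,e=ik(tl(a0,f,g),P,q);out.append(e);qs=q
    F=O-I*.12-Z*.1
    for k in range(0,51,10):
        el=90-k;m,n=tube(el,0);g=F+m*.185+n*.02;q,e=ik(tl(a0-k,f,g),P,q);out.append(e)
    print(a0,np.round(out,3),qs.round(2),q.round(2))
  print("lift")
  for a0 in(0,20,40,50):
    q=q0.copy()
    if f<0:q[6]-=np.pi
    out=[]
    for el in(40,25,10,0,-10,-20):
        m,n=tube(el,0);g=O+n*.02-m*(.156-.07);q,e=ik(tl(a0-40+el,f,g),P,q);out.append(e)
        if el==40:qs=q
    print(a0,np.round(out,3),qs.round(2),q.round(2))
E
```

```text
flip 1
0 [0. 0. 0. 0. 0. 0. 0. 0.] [ 0.11  0.48  0.69  1.86 -0.37  0.93  0.79] [-0.91  0.92  1.27  2.29  0.02  0.48 -0.02]
15 [0. 0. 0. 0. 0. 0. 0. 0.] [ 0.3   0.58  0.6   1.71 -0.57  1.18  0.95] [-0.79  0.69  1.19  2.26 -0.04  0.52  0.13]
30 [0. 0. 0. 0. 0. 0. 0. 0.] [ 0.47  0.69  0.52  1.55 -0.7   1.43  1.02] [-0.58  0.49  1.01  2.21 -0.11  0.6   0.27]
45 [0. 0. 0. 0. 0. 0. 0. 0.] [ 0.61  0.82  0.42  1.4  -0.8   1.66  1.04] [-0.27  0.4   0.76  2.13 -0.29  0.71  0.47]
lift
0 [0. 0. 0. 0. 0. 0.] [ 0.06  0.57  0.59  2.04 -0.5   0.67  0.79] [-0.83  1.19  1.36  2.29 -0.27  0.35  0.26]
20 [0. 0. 0. 0. 0. 0.] [ 0.31  0.67  0.47  1.86 -0.71  1.    1.03] [-0.72  0.85  1.29  2.24 -0.28  0.45  0.44]
40 [0. 0. 0. 0. 0. 0.] [ 0.51  0.83  0.37  1.66 -0.84  1.33  1.13] [-0.45  0.56  1.07  2.14 -0.27  0.61  0.54]
50 [0. 0. 0. 0. 0. 0.] [ 0.6   0.91  0.31  1.57 -0.88  1.48  1.14] [-0.25  0.48  0.89  2.07 -0.32  0.71  0.62]
flip -1
0 [0. 0. 0. 0. 0. 0. 0. 0.] [ 0.11  0.48  0.69  1.86 -0.37  0.93 -2.36] [-0.93  1.04  1.32  2.28 -0.25  0.49 -2.93]
15 [0. 0. 0. 0. 0. 0. 0. 0.] [ 0.3   0.58  0.6   1.71 -0.57  1.18 -2.2 ] [-0.81  0.73  1.22  2.26 -0.14  0.52 -2.93]
30 [0. 0. 0. 0. 0. 0. 0. 0.] [ 0.47  0.69  0.52  1.55 -0.7   1.43 -2.12] [-0.58  0.49  1.01  2.21 -0.11  0.6  -2.88]
45 [0. 0. 0. 0. 0. 0. 0. 0.] [ 0.61  0.82  0.42  1.4  -0.8   1.66 -2.1 ] [-0.27  0.4   0.76  2.13 -0.29  0.71 -2.67]
lift
0 [0. 0. 0. 0. 0. 0.] [ 0.06  0.57  0.59  2.04 -0.5   0.67 -2.35] [-0.83  1.19  1.36  2.29 -0.27  0.35 -2.88]
20 [0. 0. 0. 0. 0. 0.] [ 0.31  0.67  0.47  1.86 -0.71  1.   -2.11] [-0.72  0.85  1.29  2.24 -0.28  0.45 -2.71]
40 [0. 0. 0. 0. 0. 0.] [ 0.51  0.83  0.37  1.66 -0.84  1.33 -2.01] [-0.45  0.56  1.07  2.14 -0.27  0.61 -2.6 ]
50 [0. 0. 0. 0. 0. 0.] [ 0.6   0.91  0.31  1.57 -0.88  1.48 -2.  ] [-0.25  0.48  0.89  2.07 -0.32  0.71 -2.52]
```

```bash
python3 - <<'E'
from kin import *
T,o=now()
y=np.array([.987,.161,0]);i=np.array([-.161,.987,0]);z=i*.5-Z*.866
g=np.array([.456,-.404,.19])
A=tool(y,z,g+.023*z-.11*z);B=tool(y,z,g+.023*z)
row(T,A,5);row(A,B,4);print(A[:3,3],B[:3,3])
E
```

```text
5 rows of [-0.0207 -0.0004  0.0153  0.0079  5.9983 -0.0414]
4 rows of [ 0.      0.      0.0275 -0.     -0.      0.    ]
[ 0.463  -0.4469  0.2653] [ 0.4541 -0.3926  0.1701]
```

Call:
move_arm([
  [[-0.0207, -0.0004, 0.0153, 0, 6, 0, 0.085], [-0.0207, -0.0004, 0.0153, 0, 6, 0, 0.085], [-0.0207, -0.0004, 0.0153, 0, 6, 0, 0.085], [-0.0207, -0.0004, 0.0153, 0, 6, 0, 0.085], [-0.0207, -0.0004, 0.0153, 0, 6, 0, 0.085], [0, 0, 0, 0, 0, 0, 0.085], [0, 0, 0, 0, 0, 0, 0.085]],
])

```text
t: 4.65
eef_pos: [0.4633, -0.4468, 0.2658]
tool_rot: [-0.197, 0.626, 0.736, 0.167]
contact_force: [0.5, 0.1, 0.3]
gripper_width: 0.994
grasp_force: 0.0
```

```bash
python3 - <<'E'
from h import *
T,o=now();print(o["q"],T,o["t"])
np.save("w2.npy",T)
a=imaging.read_camera("wrist");cv2.imwrite("pics/w2.png",a[:,:,::-1])
E
```

```text
[ 0.4828  0.7301  0.5945  1.2899 -0.5668  1.738   1.2617] [[-0.1382  0.9872 -0.0798  0.4633]
 [ 0.8557  0.1596  0.4923 -0.4468]
 [ 0.4987 -0.0002 -0.8668  0.2658]
 [ 0.      0.      0.      1.    ]] 4.65
```

View pics/w2.png

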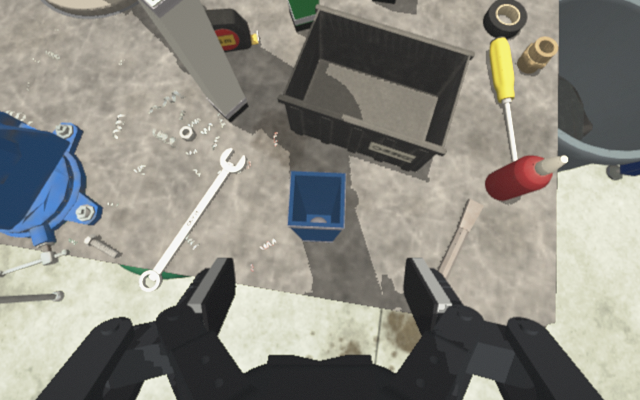

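The mouth (290–345, 172–228) is centred between the fingers with the ball visible inside. The near rim corners are at about (285,98) and (436,166). I'll go in and grip.

Call:
move_arm([
  [[0, 0, 0.0275, 0, 0, 0, 0.085], [0, 0, 0.0275, 0, 0, 0, 0.085], [0, 0, 0.0275, 0, 0, 0, 0.085], [0, 0, 0.0275, 0, 0, 0, 0.085], [0, 0, 0, 0, 0, 0, 0.03], [0, 0, 0, 0, 0, 0, 0.03], [0, 0, 0, 0, 0, 0, 0.03], [0, 0, 0, 0, 0, 0, 0.03], [0, 0, 0, 0, 0, 0, 0.03], [0, 0, 0, 0, 0, 0, 0.03]],
], squeeze=60)

```text
t: 5.95
eef_pos: [0.4546, -0.394, 0.1722]
tool_rot: [-0.196, 0.626, 0.736, 0.168]
contact_force: [-0.1, 0.1, 6.2]
gripper_width: 0.463
grasp_force: 59.4
```

```bash
python3 - <<'E'
from kin import *
W=np.load("w2.npy")
for p in((285,98),(436,166)):print("rim",wray(p,W,.1))
T,o=now();print(o["q"],T,o["t"],o["gripper_width"]*.085)
D.append((o["q"],o["eef_pos"],o["tool_rot"]));b=ident();print(b[3][-30:])
# tube in tool frame
tb=np.eye(4);tb[:3,:3]=Ro.from_euler("z",9.2,degrees=True).as_matrix();y=T[:3,1]
yaw=np.arctan2(y[1],y[0]);tb[:3,:3]=Ro.from_euler("z",yaw).as_matrix()
c=T[:3,3]-T[:3,2]*.023; print("grasp",c)
E
```

```text
rim [ 0.3925 -0.2656  0.1   ]
rim [ 0.5802 -0.3218  0.1   ]
[ 0.4199  0.7336  0.568   1.5103 -0.5901  1.5259  1.3061] [[-0.1392  0.9872 -0.0776  0.4546]
 [ 0.856   0.1594  0.4918 -0.394 ]
 [ 0.4979  0.0021 -0.8672  0.1722]
 [ 0.      0.      0.      1.    ]] 5.95 0.039325294987040064
[ 0.      0.0002 -0.0002 -0.      0.      0.      0.      0.0001  0.0003
 -0.     -0.     -0.     -0.0001 -0.     -0.0001  0.     -0.      0.
 -0.001   0.0021  0.0005 -0.0019  0.0018 -0.0016  0.0013 -0.0005 -0.0007
 -0.     -0.     -0.0002]
grasp [ 0.4564 -0.4053  0.1921]
```

```bash
cat >> kin.py <<'E'
O=np.array([.486,-.286,.1])
def L(el,lift=0,out=.12,z0=None):
    m,n=tube(el,0);F=O-I*out-Z*(.1-lift);X=np.eye(4);X[:3,:3]=np.c_[TT,np.cross(m,TT),m];X[:3,3]=F+n*.02;return X
E
python3 - <<'E'
from kin import *
T,o=now()
X0=np.eye(4);y=T[:3,1];X0[:3,:3]=Ro.from_euler("z",np.arctan2(y[1],y[0])).as_matrix();X0[:3,3]=[.456,-.404,0]
G=np.linalg.inv(X0)@T;np.save("G.npy",G)
U=T.copy();U[2,3]+=.012
A=L(90,.012)@G;B=L(40,.012)@G;C=L(40)@G
print(L(90)[:3,3])
row(T,U,2);row(U,A,5);row(A,B,12);row(B,C,4)
P=ident()[2];q=o["q"]
for X in(U,A,L(65,.012)@G,B,C):q,e=ik(X,P,q);print(e,q,X[:3,3])
E
```

```text
[ 0.4602 -0.4236  0.    ]
2 rows of [ 0.003   0.     -0.0052 -0.     -0.     -0.    ]
5 rows of [-0.0035  0.0015 -0.002  -1.9691 -0.0082  3.4296]
12 rows of [ 0.011   0.      0.006   0.0043 -4.1668 -0.0075]
4 rows of [ 0.001  -0.      0.0028  0.     -0.      0.    ]
1.9737550874254772e-06 [ 0.3983  0.7335  0.5643  1.4708 -0.5993  1.5536  1.2622] [ 0.4546 -0.394   0.1842]
6.579506523447016e-06 [ 0.4148  0.7192  0.6153  1.513  -0.7471  1.495   1.0428] [ 0.4623 -0.4137  0.1842]
4.989934019277316e-05 [-0.0975  0.4661  0.8293  1.9225 -0.4995  0.9945  0.7954] [ 0.4759 -0.3412  0.1722]
3.4143314721269975e-05 [-0.7103  0.6348  1.2174  2.1834 -0.4106  0.662   0.5411] [ 0.4872 -0.2806  0.1302]
1.3759750643188573e-06 [-0.6955  0.644   1.1918  2.1936 -0.4247  0.6387  0.5435] [ 0.4872 -0.2806  0.1182]
```

Call:
move_arm([
  [[0.003, 0, -0.0052, 0, 0, 0, 0.03], [0.003, 0, -0.0052, 0, 0, 0, 0.03], [-0.0035, 0.0015, -0.002, -1.97, 0, 3.43, 0.03], [-0.0035, 0.0015, -0.002, -1.97, 0, 3.43, 0.03], [-0.0035, 0.0015, -0.002, -1.97, 0, 3.43, 0.03], [-0.0035, 0.0015, -0.002, -1.97, 0, 3.43, 0.03], [-0.0035, 0.0015, -0.002, -1.97, 0, 3.43, 0.03], [0.011, 0, 0.006, 0, -4.17, 0, 0.03], [0.011, 0, 0.006, 0, -4.17, 0, 0.03], [0.011, 0, 0.006, 0, -4.17, 0, 0.03], [0.011, 0, 0.006, 0, -4.17, 0, 0.03], [0.011, 0, 0.006, 0, -4.17, 0, 0.03], [0.011, 0, 0.006, 0, -4.17, 0, 0.03], [0.011, 0, 0.006, 0, -4.17, 0, 0.03], [0.011, 0, 0.006, 0, -4.17, 0, 0.03], [0.011, 0, 0.006, 0, -4.17, 0, 0.03], [0.011, 0, 0.006, 0, -4.17, 0, 0.03], [0, 0, 0, 0, 0, 0, 0.03], [0, 0, 0, 0, 0, 0, 0.03]],
])

```text
t: 8.32
eef_pos: [0.4834, -0.2982, 0.1459]
tool_rot: [0.065, 0.766, 0.635, -0.078]
contact_force: [0.0, -1.1, -2.0]
gripper_width: 0.464
grasp_force: 60.7
```

```bash
python3 - <<'E'
from kin import *
T,o=now();print(o["q"],o["t"])
G=np.load("G.npy");X=T@np.linalg.inv(G);print("elev",np.degrees(np.arcsin(X[2,2])));
m=X[:3,2];n=X[:3,1]*-1
print("foot edge (tray side)",X[:3,3]+.02*X[:3,1],X[:3,3]-.02*X[:3,1])
B=L(40,.012)@G;C=L(40)@G;row(T,B,2);row(T,C,5)
a=imaging.read_camera("scene");cv2.imwrite("pics/s2.png",cv2.resize(a[110:310,240:500],None,fx=3,fy=3)[:,:,::-1])
E
```

```text
[-0.3689  0.544   0.9343  1.9908 -0.3392  0.7729  0.5312] 8.325
elev 48.483109170039384
foot edge (tray side) [ 0.4632 -0.403   0.0104] [ 0.4577 -0.4324  0.037 ]
2 rows of [ 0.0106  0.0003  0.0055 -0.0568 -4.2427 -0.04  ]
5 rows of [ 0.0049  0.0001  0.0044 -0.0227 -1.6971 -0.016 ]
```

View pics/s2.png

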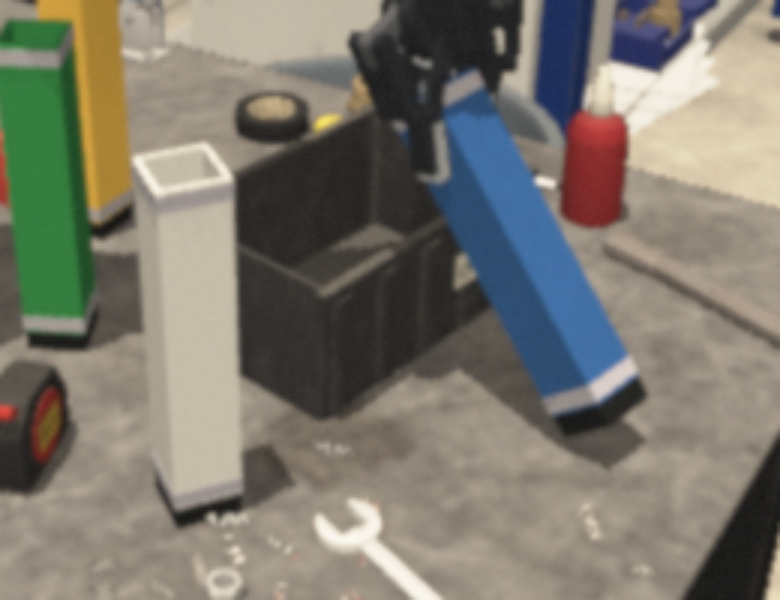

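The tube is held over the near rim, tilted, with its foot just above the bench. I'll finish the lean and check the force.

Call:
move_arm([
  [[0.0106, 0.0003, 0.0055, 0, -4.24, 0, 0.03], [0.0106, 0.0003, 0.0055, 0, -4.24, 0, 0.03], [0.001, 0, 0.0028, 0, 0, 0, 0.03], [0.001, 0, 0.0028, 0, 0, 0, 0.03], [0, 0, 0, 0, 0, 0, 0.03], [0, 0, 0, 0, 0, 0, 0.03]],
])

```text
t: 9.12
eef_pos: [0.4871, -0.281, 0.1242]
tool_rot: [0.112, 0.758, 0.628, -0.135]
contact_force: [0.1, 0.3, -3.2]
gripper_width: 0.467
grasp_force: 60.3
```

Call:
move_arm([
  [[0.0005, 0, 0.0014, 0, 0, 0, 0.03], [0.0005, 0, 0.0014, 0, 0, 0, 0.03], [0, 0, 0, 0, 0, 0, 0.03]],
])

```text
t: 9.5
eef_pos: [0.4873, -0.2799, 0.1205]
tool_rot: [0.112, 0.757, 0.629, -0.135]
contact_force: [0.5, -0.3, -3.3]
gripper_width: 0.464
grasp_force: 60.3
```

Call:
move_arm([
  [[0.0005, 0, 0.0014, 0, 0, 0, 0.03], [0.0005, 0, 0.0014, 0, 0, 0, 0.03], [0, 0, 0, 0, 0, 0, 0.03]],
])

```text
t: 9.88
eef_pos: [0.4877, -0.28, 0.1181]
tool_rot: [0.112, 0.757, 0.629, -0.135]
contact_force: [0.1, 3.6, 5.8]
gripper_width: 0.462
grasp_force: 61.3
```

```bash
python3 - <<'E'
from h import *
a=imaging.read_camera("scene");cv2.imwrite("pics/s3.png",cv2.resize(a[110:310,300:500],None,fx=3,fy=3)[:,:,::-1])
E
```

```text
(no output)
```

View pics/s3.png

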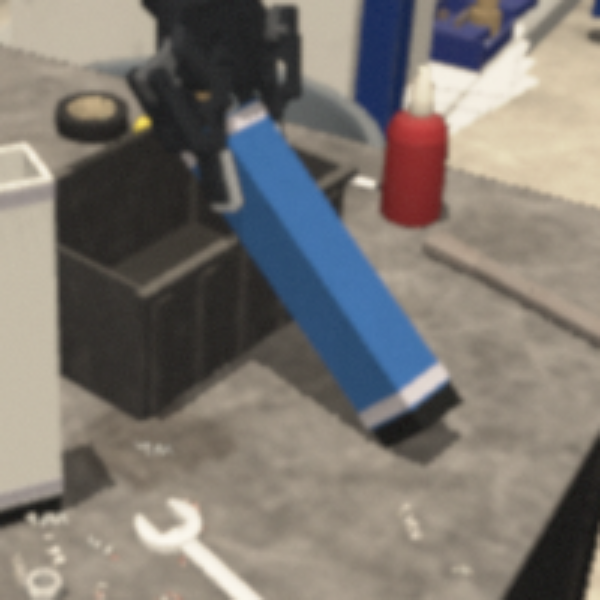

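Foot contact is felt. I'll nudge the tilt about the foot edge until the rim is felt too.

Call:
move_arm([
  [[0.0026, 0, 0.0014, 0, -1, 0, 0.03], [0, 0, 0, 0, 0, 0, 0.03]],
], squeeze=30)

```text
t: 10.18
eef_pos: [0.488, -0.2801, 0.1168]
tool_rot: [0.119, 0.756, 0.628, -0.142]
contact_force: [-1.8, -2.0, 7.6]
gripper_width: 0.459
grasp_force: 60.7
```

Call:
move_arm([
  [[0, 0, 0, 0, 0, 0, 0.042], [0, 0, 0, 0, 0, 0, 0.045], [0, 0, 0, 0, 0, 0, 0.055], [0, 0, 0, 0, 0, 0, 0.085], [0, 0, 0, 0, 0, 0, 0.085], [0, 0, 0, 0, 0, 0, 0.085], [0, 0, 0, 0, 0, 0, 0.085], [0, 0, -0.02, 0, 0, 0, 0.085], [0, 0, -0.04, 0, 0, 0, 0.085], [0, 0, -0.05, 0, 0, 0, 0.085], [0, 0, 0, 0, 0, 0, 0.085], [0, 0, 0, 0, 0, 0, 0.085]],
])

```text
t: 11.68
eef_pos: [0.4948, -0.2387, 0.2176]
tool_rot: [0.117, 0.756, 0.628, -0.142]
contact_force: [-0.2, 0.4, -0.7]
gripper_width: 1.001
grasp_force: 0.0
```

```bash
python3 - <<'E'
from kin import *
T,o=now();np.save("w3.npy",T);print(T,o["q"],o["t"])
w=imaging.read_camera("wrist")
a=imaging.read_camera("scene");A=cv2.resize(a[130:280,340:490],(400,400));cv2.imwrite("pics/s4.png",np.hstack([A,cv2.resize(w[:,120:520],(400,400))])[:,:,::-1])
cv2.imwrite("pics/w4full.png",w[:,:,::-1]);cv2.imwrite("pics/s4full.png",a[:,:,::-1])
E
```

```text
[[ 0.1704  0.9831 -0.0672  0.4948]
 [ 0.9169 -0.1832 -0.3547 -0.2387]
 [-0.361  -0.0012 -0.9326  0.2176]
 [ 0.      0.      0.      1.    ]] [-0.7584  0.5385  1.1958  1.9857 -0.1749  0.8774  0.2887] 11.675
```

View pics/s4.png

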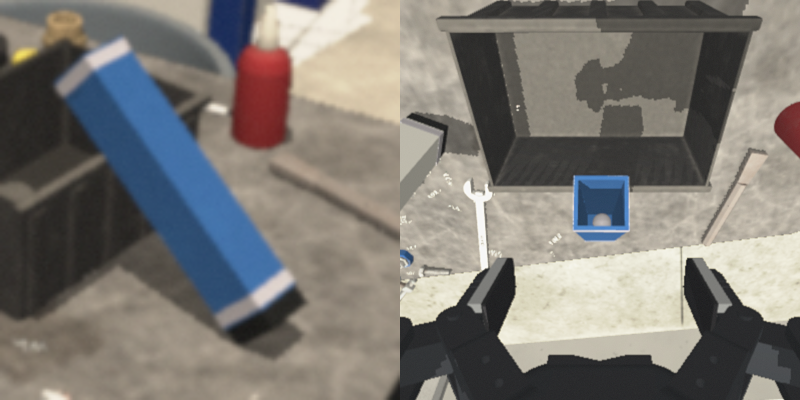

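The tube leans freely on the rim, ball visible inside. In the left crop the foot corners are at (237,343) and (303,300), and the mouth corners at (57,88) and (123,38). I'll fit the lean pose and plan the second grasp.

```bash
cat > plan.py <<'E'
from kin import *
T,o=now()
f=lambda u,v:(340+u*.375,130+v*.375)
pix=np.array([f(57,88),f(123,38),f(237,343),f(303,300),f(300,290)])[:4]
# body corners: near-robot side is -x(TT); top (outer) face is -y_tube... L: y = m x TT
loc=np.array([(-.02,-.02,.22),(.02,-.02,.22),(-.02,.02,0),(-.02,-.02,0)])
def cand(loc):
    def r(x):
        X=L(x[0],0,x[1]);X[:3,3]+=TT*x[2];return (proj(loc@X[:3,:3].T+X[:3,3],"scene")-pix).ravel()
    return least_squares(r,[40,.12,0],x_scale=[10,.01,.01])
for l in([(-1,1,.22),(-1,-1,.22),(-1,1,0),(-1,-1,0)],[(-1,-1,.22),(1,-1,.22),(-1,-1,0),(1,-1,0)],[(-1,1,.22),(-1,-1,.22),(-1,-1,0),(1,-1,0)]):
    l=np.array(l)*[.02,.02,1];s=cand(l);print(s.x,s.fun)
E
python3 plan.py
```

```text
[39.8744  0.1214  0.0205] [ 5.5959 -5.7753 -7.8306  2.5347  6.6083 -3.3521 -4.035   5.5636]
[39.4036  0.1212 -0.0175] [ 2.5595 -8.6632 -7.8042  2.4863  8.3256 -0.6624 -3.571   4.8604]
[50.2858  0.1137 -0.0126] [ 2.8235 -9.576  -7.8881  1.6247  8.5338 -0.1367 -3.4701  5.4561]
```

```bash
cat > plan2.py <<'E'
from kin import *
T,o=now();P=ident()[2]
X=L(40);g=(X@[0,0,.072,1])[:3];z=tl(40,1,g)[:3,2]
B=tl(40,1,g+.004*z);A=tl(40,1,g-.10*z);M=tl(12,1,g+.06*Z*0+np.array([0,0,.17]))
pts=np.array([(a,b,c,1) for a in(-.02,.02) for b in(-.02,.02) for c in np.linspace(0,.22,23)])@X.T
def clr(S,E,n=30):
    Lg=np.real(logm(np.linalg.inv(S)@E));m=9
    for k in range(n+1):
        Q=S@expm(Lg*k/n);p=(np.linalg.inv(Q)@pts.T).T;w=(abs(p[:,0])<.06);m=min(m,p[w,2].min() if w.any() else 9)
    return m
q=o["q"]
for S,E,n in((T,M,7),(M,A,5),(A,B,4)):
    row(S,E,n);print("min tool z of tube",clr(S,E));q,e=ik(E,P,q);print(e,q,E[:3,3])
np.save("B.npy",B)
E
python3 plan2.py
```

```text
7 rows of [-0.0174  0.0001  0.0027 -0.0211  4.7412 -0.0003]
min tool z of tube 0.04795287350094379
5.5181799326175154e-05 [-0.0145  0.5302  0.8838  1.7759 -0.6112  1.2209  0.9129] [ 0.4724 -0.3585  0.213 ]
5 rows of [-0.0175  0.      0.0121  0.      5.6002  0.    ]
min tool z of tube 0.06099341740970782
3.651007750987456e-05 [ 0.4962  0.882   0.5874  1.4535 -0.8758  1.5967  1.1393] [ 0.4621 -0.4136  0.1236]
4 rows of [-0.     0.     0.026  0.     0.     0.   ]
min tool z of tube -0.04300658259029225
1.0888692289740077e-05 [ 0.3951  0.8863  0.5528  1.6631 -0.9479  1.4136  1.2134] [ 0.4744 -0.3478  0.044 ]
```

Call:
move_arm([
  [[-0.0174, 0.0001, 0.0027, 0, 4.74, 0, 0.085], [-0.0174, 0.0001, 0.0027, 0, 4.74, 0, 0.085], [-0.0174, 0.0001, 0.0027, 0, 4.74, 0, 0.085], [-0.0174, 0.0001, 0.0027, 0, 4.74, 0, 0.085], [-0.0174, 0.0001, 0.0027, 0, 4.74, 0, 0.085], [-0.0174, 0.0001, 0.0027, 0, 4.74, 0, 0.085], [-0.0174, 0.0001, 0.0027, 0, 4.74, 0, 0.085], [-0.0175, 0, 0.0121, 0, 5.6, 0, 0.085], [-0.0175, 0, 0.0121, 0, 5.6, 0, 0.085], [-0.0175, 0, 0.0121, 0, 5.6, 0, 0.085], [-0.0175, 0, 0.0121, 0, 5.6, 0, 0.085], [-0.0175, 0, 0.0121, 0, 5.6, 0, 0.085], [0, 0, 0, 0, 0, 0, 0.085], [0, 0, 0, 0, 0, 0, 0.085]],
])

```text
t: 13.52
eef_pos: [0.463, -0.4137, 0.1249]
tool_rot: [-0.219, 0.723, 0.6, 0.263]
contact_force: [0.3, 0.5, -0.3]
gripper_width: 0.997
grasp_force: 0.0
```

```bash
python3 - <<'E'
from kin import *
T,o=now();print(o["q"],o["t"],T[:3,3]);row(T,np.load("B.npy"),4)
w=imaging.read_camera("wrist");cv2.imwrite("pics/w5.png",w[:,:,::-1])
E
```

```text
[ 0.5316  0.8654  0.5907  1.4991 -0.8444  1.5879  1.1937] 13.525 [ 0.463  -0.4137  0.1249]
4 rows of [-0.0002 -0.0002  0.0262 -0.0105  0.0106 -0.0068]
```

View pics/w5.png

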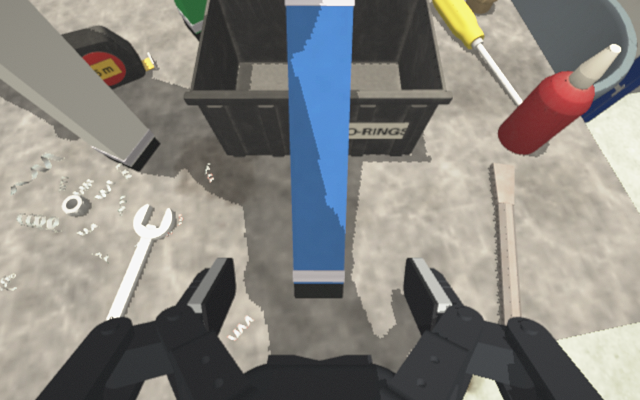

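The tube is centred at column 319 and upright in the view, foot at row 298, fingers straddling it. I'll go in and grip.

Call:
move_arm([
  [[-0.0002, -0.0002, 0.0262, 0, 0, 0, 0.085], [-0.0002, -0.0002, 0.0262, 0, 0, 0, 0.085], [-0.0002, -0.0002, 0.0262, 0, 0, 0, 0.085], [-0.0002, -0.0002, 0.0262, 0, 0, 0, 0.085], [0, 0, 0, 0, 0, 0, 0.03], [0, 0, 0, 0, 0, 0, 0.03], [0, 0, 0, 0, 0, 0, 0.03], [0, 0, 0, 0, 0, 0, 0.03], [0, 0, 0, 0, 0, 0, 0.03], [0, 0, 0, 0, 0, 0, 0.03]],
], squeeze=70)

```text
t: 14.82
eef_pos: [0.475, -0.3494, 0.0456]
tool_rot: [-0.217, 0.723, 0.6, 0.263]
contact_force: [0.3, -1.2, 7.6]
gripper_width: 0.464
grasp_force: 70.3
```

```bash
python3 - <<'E'
from kin import *
W=None
T,o=now();print(o["t"],T,o["gripper_width"]*.085,o["contact_force"])
np.save("T2.npy",T)
P=ident()[2]
def rot(d):  # rotate about rim line, mouth down by d deg
    A=np.eye(4);R=Ro.from_rotvec(-TT*np.radians(d)).as_matrix();
    A[:3,:3]=R;A[:3,3]=O-R@O;return A
print("mouth dir check",rot(10)[:3,:3]@L(40)[:3,2],L(30)[:3,2])
U=T.copy();U[:3,3]+=.003*L(40)[:3,1]*-1
A=rot(38)@U;B=rot(48)@U
row(T,U,1);row(U,A,14);row(A,B,6)
q=o["q"]
for d in range(0,61,10):q,e=ik(rot(d)@U,P,q);print(d,e,q)
E
```

```text
14.825 [[ 0.1403  0.9829  0.1196  0.475 ]
 [ 0.7539 -0.1843  0.6306 -0.3494]
 [ 0.6418  0.0017 -0.7669  0.0456]
 [ 0.      0.      0.      1.    ]] 0.039407280340764815 [ 0.2928 -1.2021  7.6475]
mouth dir check [0.1593 0.8513 0.5   ] [0.1593 0.8513 0.5   ]
1 rows of [-0.     0.    -0.003  0.     0.    -0.   ]
14 rows of [ 0.0002  0.     -0.004   0.0023 -2.7145 -0.0041]
6 rows of [ 0.0001  0.     -0.0024  0.0014 -1.6668 -0.0025]
0 1.89840364478752e-06 [ 0.4097  0.8778  0.5368  1.6548 -0.9334  1.4111  1.2017]
10 9.94980162844944e-06 [ 0.3014  0.797   0.6199  1.7353 -0.8842  1.2789  1.17  ]
20 1.1369843003974116e-05 [ 0.1715  0.7247  0.7116  1.8174 -0.8252  1.1417  1.1208]
30 1.2926523532324746e-05 [ 0.017   0.6681  0.8184  1.8993 -0.7557  1.0049  1.0527]
40 1.4067224622282572e-05 [-0.1627  0.6399  0.9475  1.9782 -0.6816  0.8772  0.9702]
50 1.3458890695151929e-05 [-0.3562  0.6569  1.0954  2.0501 -0.6186  0.7684  0.8862]
60 1.0839418844784025e-05 [-0.5357  0.7259  1.2358  2.112  -0.5787  0.6814  0.8101]
```

Call:
move_arm([
  [[0, 0, -0.003, 0, 0, 0, 0.03], [0.0002, 0, -0.004, 0, -2.71, 0, 0.03], [0.0002, 0, -0.004, 0, -2.71, 0, 0.03], [0.0002, 0, -0.004, 0, -2.71, 0, 0.03], [0.0002, 0, -0.004, 0, -2.71, 0, 0.03], [0.0002, 0, -0.004, 0, -2.71, 0, 0.03], [0.0002, 0, -0.004, 0, -2.71, 0, 0.03], [0.0002, 0, -0.004, 0, -2.71, 0, 0.03], [0, 0, 0, 0, 0, 0, 0.03]],
])

```text
t: 15.95
eef_pos: [0.4724, -0.3623, 0.0714]
tool_rot: [-0.116, 0.756, 0.629, 0.14]
contact_force: [-0.0, 0.0, -2.0]
gripper_width: 0.454
grasp_force: 70.7
```

```bash
python3 - <<'E'
from kin import *
T0=np.load("T2.npy");T,o=now();print(o["q"]);T1=T
def rot(d):
    A=np.eye(4);R=Ro.from_rotvec(-TT*np.radians(d)).as_matrix();A[:3,:3]=R;A[:3,3]=O-R@O;return A
U=T0.copy();U[:3,3]-=.003*L(40)[:3,1]
r=np.degrees(Ro.from_matrix(T[:3,:3]@T0[:3,:3].T).as_rotvec());print(r@TT)
row(T,rot(38)@U,7);row(rot(38)@U,rot(48)@U,6)
E
```

```text
[ 0.2572  0.7647  0.6809  1.764  -0.8189  1.1695  1.1569]
-18.946357487197815
7 rows of [-0.      0.     -0.0042 -0.0132 -2.7226  0.0085]
6 rows of [ 0.0001  0.     -0.0024  0.0014 -1.6668 -0.0025]
```

Call:
move_arm([
  [[0, 0, -0.0042, 0, -2.72, 0, 0.03], [0, 0, -0.0042, 0, -2.72, 0, 0.03], [0, 0, -0.0042, 0, -2.72, 0, 0.03], [0, 0, -0.0042, 0, -2.72, 0, 0.03], [0, 0, -0.0042, 0, -2.72, 0, 0.03], [0, 0, -0.0042, 0, -2.72, 0, 0.03], [0, 0, -0.0042, 0, -2.72, 0, 0.03], [0.0001, 0, -0.0024, 0, -1.67, 0, 0.03], [0.0001, 0, -0.0024, 0, -1.67, 0, 0.03], [0.0001, 0, -0.0024, 0, -1.67, 0, 0.03], [0.0001, 0, -0.0024, 0, -1.67, 0, 0.03], [0.0001, 0, -0.0024, 0, -1.67, 0, 0.03], [0.0001, 0, -0.0024, 0, -1.67, 0, 0.03], [0, 0, 0, 0, 0, 0, 0.03], [0, 0, 0, 0, 0, 0, 0.03], [0, 0, 0, 0, 0, 0, 0.03], [0, 0, 0, 0, 0, 0, 0.03], [0, 0, 0, 0, 0, 0, 0.03], [0, 0, 0, 0, 0, 0, 0.03], [0, 0, 0, 0, 0, 0, 0.03]],
])

```text
t: 18.45
eef_pos: [0.4708, -0.3685, 0.1138]
tool_rot: [0.045, 0.767, 0.637, -0.054]
contact_force: [-0.7, 0.5, -1.6]
gripper_width: 0.462
grasp_force: 70.8
```

```bash
python3 - <<'E'
from h import *
w=imaging.read_camera("wrist");a=imaging.read_camera("scene")
cv2.imwrite("pics/s6.png",np.hstack([cv2.resize(w,(480,300)),cv2.resize(a[120:280,300:470],(319,300))])[:,:,::-1])
E
```

```text
(no output)
```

View pics/s6.png

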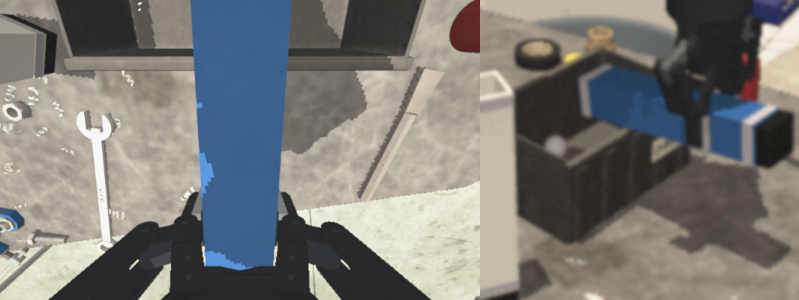

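The right crop shows the grey ball at (555,145) on the tray floor, with the tube held foot-up across the rim. I'll go back down by the reverse path.

```bash
python3 - <<'E'
from kin import *
T0=np.load("T2.npy");T,o=now();U=T0.copy();U[:3,3]-=.003*L(40)[:3,1]
row(T,U,16);row(U,T0,3)
E
```

```text
16 rows of [ 0.      0.      0.0044 -0.009   2.9978  0.0007]
3 rows of [ 0.    -0.     0.001  0.     0.    -0.   ]
```

Call:
move_arm([
  [[0, 0, 0.0044, 0, 3, 0, 0.03], [0, 0, 0.0044, 0, 3, 0, 0.03], [0, 0, 0.0044, 0, 3, 0, 0.03], [0, 0, 0.0044, 0, 3, 0, 0.03], [0, 0, 0.0044, 0, 3, 0, 0.03], [0, 0, 0.0044, 0, 3, 0, 0.03], [0, 0, 0.0044, 0, 3, 0, 0.03], [0, 0, 0.0044, 0, 3, 0, 0.03], [0, 0, 0.0044, 0, 3, 0, 0.03], [0, 0, 0.0044, 0, 3, 0, 0.03], [0, 0, 0.0044, 0, 3, 0, 0.03], [0, 0, 0.0044, 0, 3, 0, 0.03], [0, 0, 0.0044, 0, 3, 0, 0.03], [0, 0, 0.0044, 0, 3, 0, 0.03], [0, 0, 0.0044, 0, 3, 0, 0.03], [0, 0, 0.0044, 0, 3, 0, 0.03], [0, 0, 0, 0, 0, 0, 0.03], [0, 0, 0, 0, 0, 0, 0.03]],
])

```text
t: 20.8
eef_pos: [0.4738, -0.3519, 0.0475]
tool_rot: [-0.218, 0.723, 0.601, 0.262]
contact_force: [-0.0, 0.3, -1.5]
gripper_width: 0.458
grasp_force: 70.9
```

```bash
python3 - <<'E'
from kin import *
T0=np.load("T2.npy");T,o=now();row(T,T0,3);print(o["contact_force"])
E
```

```text
3 rows of [ 0.0003  0.0002  0.0011 -0.0469  0.0192 -0.0161]
[-0.0134  0.3355 -1.5232]
```

Call:
move_arm([
  [[0.0003, 0.0002, 0.0011, 0, 0, 0, 0.03], [0.0003, 0.0002, 0.0011, 0, 0, 0, 0.03], [0.0003, 0.0002, 0.0011, 0, 0, 0, 0.03], [0, 0, 0, 0, 0, 0, 0.03], [0, 0, 0, 0, 0, 0, 0.03]],
])

```text
t: 21.42
eef_pos: [0.475, -0.349, 0.0459]
tool_rot: [-0.218, 0.723, 0.6, 0.263]
contact_force: [-0.7, -1.1, 1.7]
gripper_width: 0.46
grasp_force: 71.1
```

Bench and rim contact are felt again at the earlier resting pose, so I'll release and back out.

Call:
move_arm([
  [[0, 0, 0, 0, 0, 0, 0.042], [0, 0, 0, 0, 0, 0, 0.045], [0, 0, 0, 0, 0, 0, 0.055], [0, 0, 0, 0, 0, 0, 0.085], [0, 0, 0, 0, 0, 0, 0.085], [0, 0, 0, 0, 0, 0, 0.085], [0, 0, 0, 0, 0, 0, 0.085], [0, 0, -0.02, 0, 0, 0, 0.085], [0, 0, -0.03, 0, 0, 0, 0.085], [0, 0, -0.03, 0, 0, 0, 0.085], [0, 0, -0.04, 0, 0, 0, 0.085], [0, 0, -0.04, 0, 0, 0, 0.085], [0, 0, 0, 0, 0, 0, 0.085], [0, 0, 0, 0, 0, 0, 0.085], [0, 0, 0, 0, 0, 0, 0.085], [0, 0, 0, 0, 0, 0, 0.085]],
])

```text
t: 23.42
eef_pos: [0.4564, -0.4491, 0.1675]
tool_rot: [-0.219, 0.723, 0.6, 0.263]
contact_force: [0.6, 0.8, 0.1]
gripper_width: 0.994
grasp_force: 0.0
```

```bash
python3 - <<'E'
from kin import *
T,o=now();w=imaging.read_camera("wrist");a=imaging.read_camera("scene")
old=cv2.imread("pics/s4full.png")[:,:,::-1]
blue=lambda i:((i[:,:,2].astype(int)-i[:,:,0])>50)
A,B=blue(a)[135:270,350:470],blue(old)[135:270,350:470]
print("blue IoU lean before/after",(A&B).sum()/(A|B).sum(),A.sum(),B.sum())
k=imaging.calibration("wrist");E=np.linalg.inv(T@k["mount"])
wb=blue(w);ys,xs=np.nonzero(wb[:,250:400]);print("wrist blue cols",xs.min()+250,xs.max()+250,ys.min(),ys.max())
X=L(40)
for p in((-.02,-.02,.01),(.02,-.02,.01),(-.02,-.02,.2),(.02,-.02,.2)):
    c=E@(X@[*p,1]);u=k["intrinsics"]@c[:3];print(p,u[:2]/u[2])
# ball in the tray: bright grey blob near the position seen
c=a[180:212,322:360];g=cv2.cvtColor(c,cv2.COLOR_RGB2GRAY)
m=(g>115)&(c.max(2).astype(int)-c.min(2)<40);n,l,s,cen=cv2.connectedComponentsWithStats(m.astype(np.uint8))
for i in range(1,n):
    if s[i,4]>15:print(s[i],cen[i]+[322,180],ray(cen[i]+[322,180],"scene",.0155), )
E
```

```text
blue IoU lean before/after 0.9720915647538413 3126 3163
wrist blue cols 295 347 8 249
(-0.02, -0.02, 0.01) [297.6689 254.1091]
(0.02, -0.02, 0.01) [338.3548 254.2016]
(-0.02, -0.02, 0.2) [292.2498  37.4247]
(0.02, -0.02, 0.2) [343.6999  37.4654]
[ 12  12  13  11 103] [340.0874 196.7573] [ 0.5177 -0.1657  0.0155]
```

```bash
python3 -c "
from station import bot
print(bot.hand_in())"
```

```text
the job is handed in; nothing more can be done
None
```

The job is handed in: the steel ball is in the parts tray, the blue tube leans on the near rim with its foot on the bench and the gripper clear of it, the yellow tube was not touched, and it took about 23.5 s of the 61 s.

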